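Click the food box lid shut all the way round

ROBOT

A 6-joint arm with a two-finger parallel gripper is mounted at the origin on a cart in front of the work surface, level with it; the furniture and walls round the work are solid. World frame = base frame: x ahead of the robot, y to its left, z up, the work surface at z = 0. Lengths are in m, angles in rad, forces in N, time in s.
With the tool pointing down it reaches from about 0.35 to 0.925 m from the base axis. Payload 6.4 kg.
Tool frame: the origin (TCP) lies midway between the tips of the shut fingers; the grasp point (between the pads) lies 19 mm behind it; z points along the fingers, y is the direction in which the jaws open and shut (so a half turn about z gives the same grasp; the last joint's range is limited). The gripper opens to 85 mm and grips with 20 to 120 N. Pads are 22 mm wide; open, the fingers measure 114 mm over their backs; the gripper's body (76 mm by 85 mm) begins 54 mm behind the grasp point. The pads swing forward as they close: fully open they stand 13 mm farther back than shut.
Start: joints at [1.15, 0.245, 1.558, -0, 1.339, -0.174], TCP at [0.159, 0.63, 0.21] pointing down, gripper open.
Joint ranges: [-3.13, 3.13], [-1.02, 2.26], [0.13, 2.54], [-0.95, 4.09], [0.21, 2.88], [-2.74, 2.74]. Speed limits (rad/s): [2.57, 2.57, 3.14, 3.14, 3.14, 3.14].

INTERFACE

Orientations are given as [roll, pitch, yaw] about the fixed x, y, z axes, in that order (R = Rz(yaw) Ry(pitch) Rx(roll)).
In Python, from station import ctrl gives the robot as it stands.
- The arm moves only by the shell command python3 -m handwheel 'ROWS'. ROWS is JSON, a list of rows, each an object of numbers: "tx", "ty", "tz": the shift along the tool's x, y, z in units of 25 mm (1.0 is 25 mm); "rx", "ry", "rz": the turn, a rotation vector about the tool's x, y, z in units of 5 degrees (1.0 is 5 degrees); "fingers": the opening, from -1 (shut) to 1 (fully open), so that 0 is half open. A call has 1 to 20 rows; each row is the pose to reach, as a shift and turn from the pose commanded when the call began, along the tool's axes at that moment; what a row does not reach only later rows make up. A row lasts 1/12 s, in which the tool goes at most 41.7 mm and 7.16 degrees, less where a joint would pass 70% of its speed; a pose out of reach is approached as far as the arm can. A call with a gripper value outside its range is refused whole. The fingers move at their own pace and stop on an object; the grip force is fixed at half the most. Time passes only in rows, so rows that repeat a pose let the fingers close. It gives the time, the measured TCP pose, the force and the opening at its end, in the units of the state.
- ctrl.sense(): the state, without advancing time (a new reading comes with each control period).
- ctrl.capture(name): name is "scene" or "side" or "wrist"; returns the picture (384x512x3 uint8, blue, green, red); there is no depth.
- ctrl.get_calibration(name): a dict with "vertical_fov" (degrees; the focal length in pixels is half the picture's height over the tangent of half this angle, whatever the lens; pixels are square), "cx", "cy" (the principal point, pixels), "T" (4x4, takes a point from camera to world coordinates); the wrist camera has in their place "hand_eye" (4x4, takes a point from camera to tool coordinates, whose origin is the TCP and whose axes are the flange's). Camera axes: x right, y up, looking along -z (the intrinsics and any distortion apply to the point x, -y, -z); pixel columns grow to the right and rows downward; lengths in m; the calibration is good to about 2 mm. The wrist camera is an equidistant fisheye: a pixel r from the principal point sees the ray r / f radians off the axis. A picture is of the moment at which its call begins: read the wrist's pose just before it. get_calibration takes no time and is no camera call.
- ctrl.job_done(): hands the job in, once; it reports no verdict.
The state is a dict: "time_s": time; "joint_pos": joint angles; "joint_velocities": joint speeds; "joint_torque": joint torques, N m; "ee_pos": TCP position; "eef_rot": TCP orientation; "ft_force": force on the tool from outside, world axes, zero at the start; "torque": the same for the moment, N m; "finger_gap": finger opening in m.
Only numpy, scipy, OpenCV 4.12 (cv2) and the standard library are available. Lean on these libraries where they do the work, as an engineer would, in place of code of your own. Each camera call takes 0.05 s, during which the arm holds its last target. There are 200 camera calls.

TASK

The lid lies on the glass food box, but the four snap sections of its rim, one on each side, still stand up. Press them down one after another with your fingertips until every section has clicked shut, flush with the lid. Do not pick up, tip or push the box about, and leave the things around it where they are.

Things in the scene. Friction and masses are not known exactly. Their poses are not given: they have to be found in the camera images.
- food_box: clear glass box, 176 x 136 mm, with a grey clip-on lid; loose, 0.6 to 1.1 kg. Origin: centre of its underside; x along its long side, z up, front (-x) roughly toward the robot. The lid's fixed middle (119 x 79 mm) and four corner pieces (30 mm) are 72 mm high. Between the corners the rim is four snap sections, one a side, hinged on the middle's edge
- front_clip (a joint): snap section on the short side, box's own -x (78 mm long, 30 mm wide outward from its hinge, which is 60 mm from the box's middle): angle, 0 up (outer edge 10 mm above the lid's top), 0.35 rad shut (flush). Starts at 0 to 0.1. Takes 7 to 12 N down on its outer half; let go before about 0.27 it stays up, beyond that it snaps shut by itself and stays
- front_clip_pad (a point): point to press on the front section: on its upper face, mid-length, 22 mm outward of its hinge; moves with the section (79 mm above the box's underside when up, 72 mm when shut)
- right_clip (a joint): snap section on the long side, box's own -y (118 mm long, 30 mm wide outward from its hinge, which is 40 mm from the box's middle): angle, 0 up (outer edge 10 mm above the lid's top), 0.35 rad shut (flush). Starts at 0 to 0.1. Takes 7 to 12 N down on its outer half; let go before about 0.27 it stays up, beyond that it snaps shut by itself and stays
- right_clip_pad (a point): point to press on the right section: on its upper face, mid-length, 22 mm outward of its hinge; moves with the section (79 mm above the box's underside when up, 72 mm when shut)
- back_clip (a joint): snap section on the short side, box's own +x (78 mm long, 30 mm wide outward from its hinge, which is 60 mm from the box's middle): angle, 0 up (outer edge 10 mm above the lid's top), 0.35 rad shut (flush). Starts at 0 to 0.1. Takes 7 to 12 N down on its outer half; let go before about 0.27 it stays up, beyond that it snaps shut by itself and stays
- back_clip_pad (a point): point to press on the back section: on its upper face, mid-length, 22 mm outward of its hinge; moves with the section (79 mm above the box's underside when up, 72 mm when shut)
- left_clip (a joint): snap section on the long side, box's own +y (118 mm long, 30 mm wide outward from its hinge, which is 40 mm from the box's middle): angle, 0 up (outer edge 10 mm above the lid's top), 0.35 rad shut (flush). Starts at 0 to 0.1. Takes 7 to 12 N down on its outer half; let go before about 0.27 it stays up, beyond that it snaps shut by itself and stays
- left_clip_pad (a point): point to press on the left section: on its upper face, mid-length, 22 mm outward of its hinge; moves with the section (79 mm above the box's underside when up, 72 mm when shut)
- salt: salt shaker, 44 mm across, 90 mm high, near the box's left side; origin at the centre of its base; bystander, leave alone
- lemon: lemon, 71 x 53 x 51 mm, behind the box; origin under its centre; bystander, leave alone
- tea_light: tea light, 38 mm across, 15 mm high, near the box's right side; origin under its centre; bystander, leave alone
- peg: wooden clothes peg, 15 x 72 x 12 mm, in front of the box; origin under its centre; bystander, leave alone
- spoon: teaspoon, 139 x 30 x 10 mm, lying front right; origin under its centre; bystander, leave alone
- tumbler: water tumbler, 81 mm across, 91 mm high, front left; origin at the centre of its base; bystander, leave alone
Things that resemble listed ones, but are neither listed nor needed, are in the scene too. What is shaped like the food_box but purple is not meant.

How it is judged:
At the end, for the whole second after the job is handed in: all four sections read more than 0.32 rad (shut is 0.35); the box stands level (within 0.05 rad), at rest, within 40 mm of where it was; each bystander is within 30 mm of where it was (value of joint each of front_clip, right_clip, back_clip, left_clip above 0.32 rad and distance of food_box from where it was at the start of the episode below 0.04 m and angle between food_box's own z axis and vertical below 0.05 rad and linear speed of food_box below 0.02 m/s and distance of each of salt, lemon, tea_light, peg, spoon, tumbler from where it was at the start of the episode below 0.03 m); the robot touches nothing.
It fails at once if the box is lifted or tipped (height (world z) of food_box above 0.015 m or angle between food_box's own z axis and vertical above 0.15 rad).
It fails at once if the box is pushed more than 60 mm from its place (distance of food_box from where it was at the start of the episode above 0.06 m).
It fails at once if a bystander is picked up or knocked more than 40 mm from its place (distance of any of salt, lemon, tea_light, peg, spoon, tumbler from where it was at the start of the episode above 0.04 m).
It also fails if it takes over 45 s, if anything falls off the work surface, if the arm or the gripper's body presses on something with over 40 N, if the wrist force passes 120 N, or if a joint passes its speed limit or range.

## Working session

There is one attempt and no reset: what is moved stays moved. The work goes in short steps, Python scripts to look and compute and a shell command to move; the robot and the scene stay as the last step left them, time stands still between calls to the robot, and variables do not carry over. Pictures are saved under pics/ and viewed, about 8 in all and at most 12, crops included, and the job is handed in when it is done.

```bash
mkdir -p pics; python3 - <<'E'
from station import ctrl
import cv2,numpy as np
s=ctrl.sense();print({k:np.round(v,3).tolist() for k,v in s.items()})
for n in("scene","side","wrist"):
    c=ctrl.get_calibration(n);print(n,{k:np.round(v,4).tolist() for k,v in c.items()})
    cv2.imwrite(f"pics/{n}0.png",ctrl.capture(n))
a=cv2.imread("pics/scene0.png");b=cv2.imread("pics/side0.png")
E
```

```text
{'time_s': 0.0, 'joint_pos': [1.15, 0.246, 1.559, 0.0, 1.339, -0.174], 'joint_velocities': [0.001, 0.0, -0.001, 0.001, -0.0, -0.002], 'joint_torque': [-0.001, -42.953, -32.612, -0.0, 0.005, 0.0], 'ee_pos': [0.159, 0.63, 0.209], 'eef_rot': [-3.14, -0.0, 2.895], 'ft_force': [-0.055, -0.012, 0.196], 'torque': [-0.044, -0.024, -0.02], 'finger_gap': 0.085}
scene {'vertical_fov': 45.8477, 'cx': 255.842, 'cy': 191.8294, 'T': [[-0.943, 0.2496, -0.2202, 0.1817], [-0.3323, -0.6686, 0.6652, 1.0682], [0.0188, 0.7005, 0.7134, 1.1944], [0.0, 0.0, 0.0, 1.0]]}
side {'vertical_fov': 46.8199, 'cx': 259.5846, 'cy': 193.7297, 'T': [[-0.6573, 0.5668, -0.4967, -0.2102], [-0.7536, -0.5029, 0.4234, 0.6546], [-0.0098, 0.6526, 0.7576, 1.2431], [0.0, 0.0, 0.0, 1.0]]}
wrist {'vertical_fov': 65.7065, 'cx': 254.6033, 'cy': 193.455, 'hand_eye': [[-0.0008, 0.9465, 0.3226, 0.0811], [1.0, 0.0009, 0.0, -0.0006], [-0.0003, 0.3226, -0.9465, -0.1641], [0.0, 0.0, 0.0, 1.0]]}
```

View pics/scene0.png

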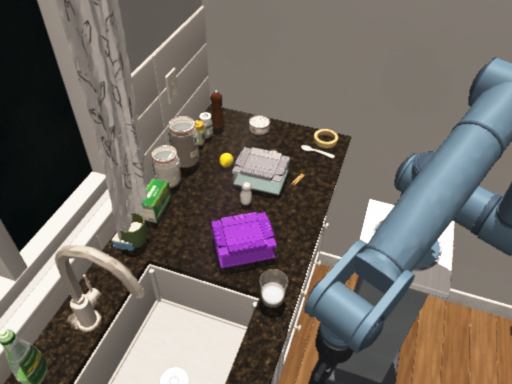

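View pics/side0.png

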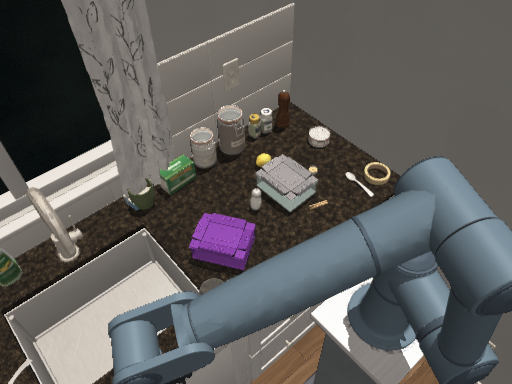

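Candidates: grey lid at scene (262,165) / side (287,178), and the purple lookalike at scene (244,240) / side (223,240). I choose the grey one, and check it in a close crop.

```bash
python3 - <<'E'
import cv2,numpy as np
a=cv2.imread("pics/scene0.png")[135:215,210:310];b=cv2.imread("pics/side0.png")[145:225,240:340]
r=lambda i:cv2.resize(i,None,fx=6,fy=6,interpolation=cv2.INTER_CUBIC)[:, :]
o=np.vstack([cv2.resize(a,(750,600)),])
cv2.imwrite("pics/c1.png",o);cv2.imwrite("pics/c2.png",cv2.resize(b,(750,600),interpolation=cv2.INTER_CUBIC))
E
```

```text
(no output)
```

View pics/c1.png

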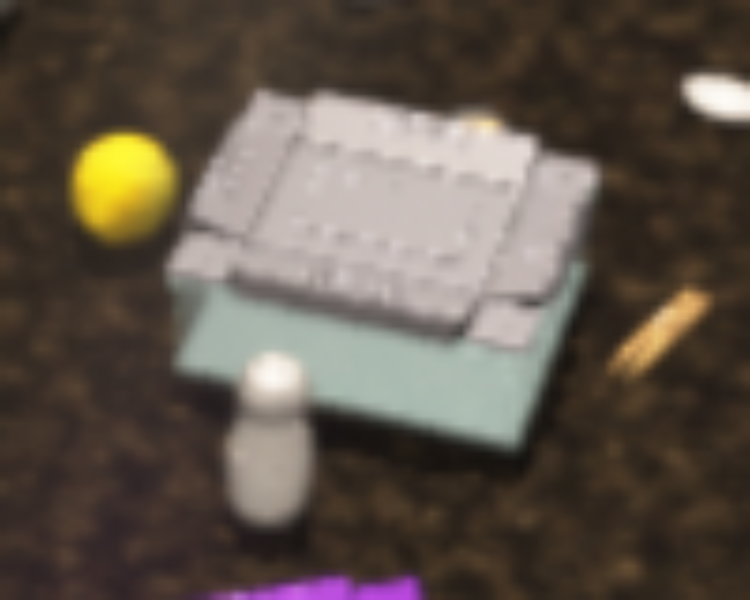

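View pics/c2.png

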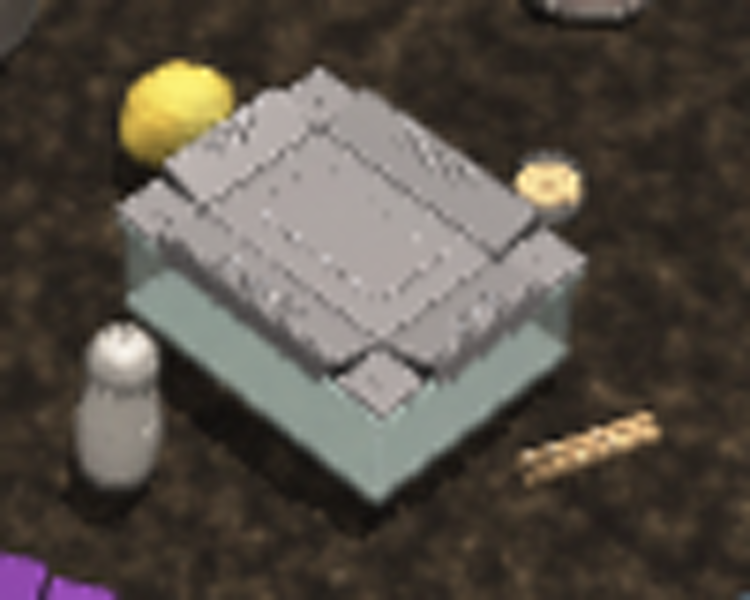

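The crops confirm the grey lid with raised sections and identify left (salt side), back (lemon), right (tea light) and front (peg). Now fit the pose.

```bash
cat >h.py <<'E'
from station import ctrl
import numpy as np
from scipy.optimize import least_squares
from scipy.spatial.transform import Rotation as R
def proj(n,P):
    c=ctrl.get_calibration(n);T=np.array(c['T']);f=192/np.tan(np.radians(c['vertical_fov']/2))
    p=(np.atleast_2d(P)-T[:3,3])@T[:3,:3]
    return np.c_[c['cx']+f*p[:,0]/-p[:,2],c['cy']-f*p[:,1]/-p[:,2]]
def ray(n,uv,z):
    c=ctrl.get_calibration(n);T=np.array(c['T']);f=192/np.tan(np.radians(c['vertical_fov']/2))
    d=T[:3,:3]@np.array([(uv[0]-c['cx'])/f,-(uv[1]-c['cy'])/f,-1]);o=T[:3,3]
    return o+d*(z-o[2])/d[2]
E
python3 - <<'E'
from h import *
S=lambda u,v:(210+u/7.5,135+v/7.5)
D=lambda u,v:(240+u/7.5,145+v/7.5)
a,b=.089,.069
# BL,BR,FR,FL top ; in box frame
C=np.array([[a,b,.072],[a,-b,.072],[-a,-b,.072],[-a,b,.072]])
H=np.array([[.0595,-.0395,.072],[-.0595,.0395,.072]])
s=np.array([S(165,270),S(260,90),S(600,165),S(523,348),S(520,450)])
d=np.array([D(118,208),D(320,66),D(588,262),D(382,418),D(378,503),D(320,130),D(380,347)])
ps=np.vstack([C,[[-.088,.068,0]]]);pd=np.vstack([ps,H])
def W(q,P):
    c,s_=np.cos(q[2]),np.sin(q[2]);return P@np.array([[c,-s_,0],[s_,c,0],[0,0,1]]).T+[q[0],q[1],0]
for use in('s','d','sd'):
    f=lambda q:np.concatenate([(proj("scene",W(q,ps))-s).ravel()*('s' in use),(proj("side",W(q,pd))-d).ravel()*('d' in use)])
    r=least_squares(f,[.5,.1,0]);print(use,r.x.round(4),np.abs(r.fun).max().round(2),np.sqrt((r.fun**2).mean()).round(2))
q=r.x
print(f(q).round(1).tolist())
for n,p in dict(front=[-.082,0,.079],right=[0,-.062,.079],back=[.082,0,.079],left=[0,.062,.079]).items():print(n,W(q,np.array([p])).round(4))
for nm,n,uv,z in(('salt','scene',S(270,510),.01),('salt','side',D(115,475),.01),('salttop','side',D(122,340),.088),('lemon','scene',S(123,185),.025),('lemon','side',D(178,115),.025),('tea','side',D(550,185),.015),('peg','side',D(590,447),.012)):
    p=ray(n,uv,z)
    c,s_=np.cos(q[2]),np.sin(q[2]);e=p[:2]-q[:2];print(nm,n,p.round(3),'box',(c*e[0]+s_*e[1]).round(3),(-s_*e[0]+c*e[1]).round(3))
e=ctrl.sense();print(e['ee_pos'],R.from_euler('xyz',e['eef_rot']).as_matrix().round(3).tolist())
E
```

```text
s [ 0.5564 -0.123   0.038 ] 0.68 0.24
d [ 0.5554 -0.1278  0.0339] 0.68 0.28
sd [ 0.5559 -0.1264  0.0351] 1.13 0.53
[1.1, -1.0, 0.4, -0.2, 0.0, -0.4, 0.7, -0.6, -0.2, -0.3, -0.2, 0.2, -0.3, 0.8, -0.8, -0.1, -0.3, -0.5, -0.6, 0.8, -0.3, 0.1, -0.2, -0.2]
front [[ 0.4739 -0.1293  0.079 ]]
right [[ 0.558  -0.1884  0.079 ]]
back [[ 0.6378 -0.1235  0.079 ]]
left [[ 0.5537 -0.0644  0.079 ]]
salt scene [0.562 0.029 0.01 ] box 0.011 0.155
salt side [0.556 0.022 0.01 ] box 0.006 0.148
salttop side [0.566 0.007 0.088] box 0.015 0.133
lemon scene [ 0.707 -0.147  0.025] box 0.151 -0.026
lemon side [ 0.706 -0.151  0.025] box 0.15 -0.029
tea side [ 0.55  -0.266  0.015] box -0.011 -0.139
peg side [ 0.418 -0.158  0.012] box -0.139 -0.027
[0.15857598 0.62988365 0.20951653] [[-0.97, 0.244, -0.001], [0.244, 0.97, -0.001], [0.0, -0.002, -1.0]]
```

```bash
python3 -m handwheel '[{"tx":-11,"ty":-11.5,"tz":1,"rz":-1.6,"fingers":-1},{"tx":-11,"ty":-11.5,"tz":1,"rz":-1.6,"fingers":-1},{"tx":-11,"ty":-11.5,"tz":1,"rz":-1.6,"fingers":-1},{"tx":-11,"ty":-11.5,"tz":1,"rz":-1.6,"fingers":-1},{"tx":-11,"ty":-11.5,"tz":1,"rz":-1.6,"fingers":-1},{"tx":-11,"ty":-11.5,"tz":1,"rz":-1.6,"fingers":-1},{"tx":-22.1,"ty":-23.07,"tz":2,"rz":-3.2,"fingers":-1},{"tx":-22.1,"ty":-23.07,"tz":2,"rz":-3.2,"fingers":-1},{"tx":-22.1,"ty":-23.07,"tz":2,"rz":-3.2,"fingers":-1},{"tx":-22.1,"ty":-23.07,"tz":2,"rz":-3.2,"fingers":-1},{"tx":-22.1,"ty":-23.07,"tz":2,"rz":-3.2,"fingers":-1},{"tx":-22.1,"ty":-23.07,"tz":2,"rz":-3.2,"fingers":-1},{"tx":-22.1,"ty":-23.07,"tz":2,"rz":-3.2,"fingers":-1},{"tx":-22.1,"ty":-23.07,"tz":2,"rz":-3.2,"fingers":-1},{"tx":-22.1,"ty":-23.07,"tz":2,"rz":-3.2,"fingers":-1},{"tx":-22.1,"ty":-23.07,"tz":2,"rz":-3.2,"fingers":-1},{"tx":-22.1,"ty":-23.07,"tz":2,"rz":-3.2,"fingers":-1},{"tx":-22.1,"ty":-23.07,"tz":2,"rz":-3.2,"fingers":-1},{"tx":-22.1,"ty":-23.07,"tz":2,"rz":-3.2,"fingers":-1},{"tx":-22.1,"ty":-23.07,"tz":2,"rz":-3.2,"fingers":-1}]'
```

```text
schema error: expected keys tx, ty, tz, rx, ry, rz, fingers
```

```bash
python3 -m handwheel '[{"tx":-11,"ty":-11.5,"tz":1,"rx":0,"ry":0,"rz":-1.6,"fingers":-1},{"tx":-11,"ty":-11.5,"tz":1,"rx":0,"ry":0,"rz":-1.6,"fingers":-1},{"tx":-11,"ty":-11.5,"tz":1,"rx":0,"ry":0,"rz":-1.6,"fingers":-1},{"tx":-11,"ty":-11.5,"tz":1,"rx":0,"ry":0,"rz":-1.6,"fingers":-1},{"tx":-11,"ty":-11.5,"tz":1,"rx":0,"ry":0,"rz":-1.6,"fingers":-1},{"tx":-11,"ty":-11.5,"tz":1,"rx":0,"ry":0,"rz":-1.6,"fingers":-1},{"tx":-22.1,"ty":-23.07,"tz":2,"rx":0,"ry":0,"rz":-3.2,"fingers":-1},{"tx":-22.1,"ty":-23.07,"tz":2,"rx":0,"ry":0,"rz":-3.2,"fingers":-1},{"tx":-22.1,"ty":-23.07,"tz":2,"rx":0,"ry":0,"rz":-3.2,"fingers":-1},{"tx":-22.1,"ty":-23.07,"tz":2,"rx":0,"ry":0,"rz":-3.2,"fingers":-1},{"tx":-22.1,"ty":-23.07,"tz":2,"rx":0,"ry":0,"rz":-3.2,"fingers":-1},{"tx":-22.1,"ty":-23.07,"tz":2,"rx":0,"ry":0,"rz":-3.2,"fingers":-1},{"tx":-22.1,"ty":-23.07,"tz":2,"rx":0,"ry":0,"rz":-3.2,"fingers":-1},{"tx":-22.1,"ty":-23.07,"tz":2,"rx":0,"ry":0,"rz":-3.2,"fingers":-1},{"tx":-22.1,"ty":-23.07,"tz":2,"rx":0,"ry":0,"rz":-3.2,"fingers":-1},{"tx":-22.1,"ty":-23.07,"tz":2,"rx":0,"ry":0,"rz":-3.2,"fingers":-1},{"tx":-22.1,"ty":-23.07,"tz":2,"rx":0,"ry":0,"rz":-3.2,"fingers":-1},{"tx":-22.1,"ty":-23.07,"tz":2,"rx":0,"ry":0,"rz":-3.2,"fingers":-1},{"tx":-22.1,"ty":-23.07,"tz":2,"rx":0,"ry":0,"rz":-3.2,"fingers":-1},{"tx":-22.1,"ty":-23.07,"tz":2,"rx":0,"ry":0,"rz":-3.2,"fingers":-1}]'
```

```text
time_s: 1.82
ee_pos: [0.5553, -0.0685, 0.1601]
eef_rot: [-3.14, 0.001, -3.113]
ft_force: [0.6, 0.4, 0.7]
finger_gap: 0.0002
```

```bash
python3 - <<'E'
from h import *
import cv2
e=ctrl.sense();im=ctrl.capture("wrist");cv2.imwrite("pics/w1.png",im)
c=ctrl.get_calibration("wrist");X=np.array(c['hand_eye']);f=192/np.tan(np.radians(c['vertical_fov']/2))
Rw=R.from_euler('xyz',e['eef_rot']).as_matrix();print(e['ee_pos'])
def wp(P):
    p=((np.array(P)-e['ee_pos'])@Rw-X[:3,3])@X[:3,:3]
    v=np.array([p[0],-p[1],-p[2]]);th=np.arctan2(np.hypot(v[0],v[1]),v[2]);k=f*th/np.hypot(v[0],v[1])
    return c['cx']+k*v[0],c['cy']+k*v[1]
q=[.5559,-.1264,.0351];cs,sn=np.cos(q[2]),np.sin(q[2])
o=cv2.resize(im,(768,576))
for x,y in((.089,.069),(.089,-.069),(-.089,-.069),(-.089,.069),(.0595,.0395),(.0595,-.0395),(-.0595,-.0395),(-.0595,.0395)):
    u=wp([q[0]+cs*x-sn*y,q[1]+sn*x+cs*y,.072]);print(x,y,np.round(u,1))
    cv2.circle(o,(int(u[0]*1.5),int(u[1]*1.5)),4,(0,0,255),1)
cv2.imwrite("pics/w1o.png",o)
E
```

```text
[ 0.55527064 -0.06847311  0.1600534 ]
0.089 0.069 [267.5 271.1]
0.089 -0.069 [137.4 267.8]
-0.089 -0.069 [113.7  94.1]
-0.089 0.069 [268.6  85. ]
0.0595 0.0395 [237.3 245.9]
0.0595 -0.0395 [158.9 244.7]
-0.0595 -0.0395 [145.1 123.9]
-0.0595 0.0395 [233.7 120. ]
```

View pics/w1o.png

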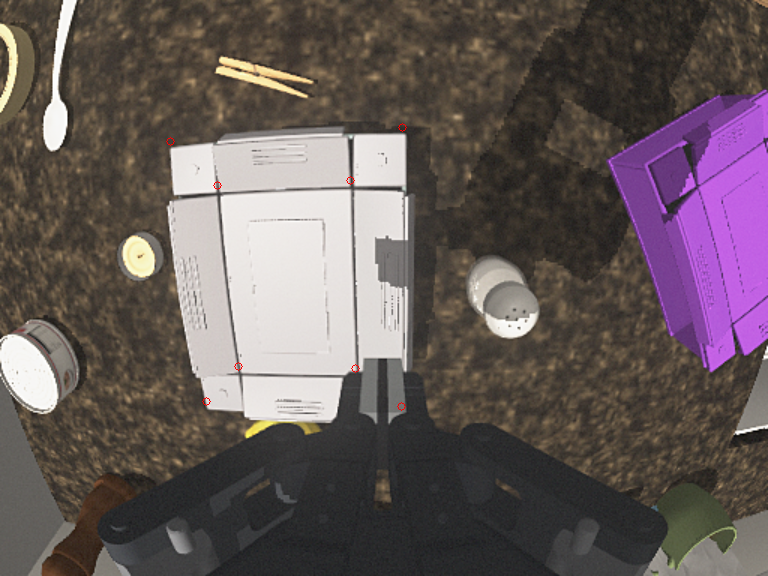

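The wrist view agrees with the fit within about 4 mm (box roughly 3 mm further +x, 1 mm +y). Pressing the left section, with the fingers over it.

```bash
python3 -m handwheel '[{"tx":0,"ty":0.15,"tz":1.2,"rx":0,"ry":0,"rz":0,"fingers":-1},{"tx":0,"ty":0.15,"tz":2.4,"rx":0,"ry":0,"rz":0,"fingers":-1},{"tx":0,"ty":0.15,"tz":2.9,"rx":0,"ry":0,"rz":0,"fingers":-1},{"tx":0,"ty":0.15,"tz":3.1,"rx":0,"ry":0,"rz":0,"fingers":-1},{"tx":0,"ty":0.15,"tz":3.2,"rx":0,"ry":0,"rz":0,"fingers":-1},{"tx":0,"ty":0.15,"tz":3.3,"rx":0,"ry":0,"rz":0,"fingers":-1},{"tx":0,"ty":0.15,"tz":3.4,"rx":0,"ry":0,"rz":0,"fingers":-1},{"tx":0,"ty":0.15,"tz":3.4,"rx":0,"ry":0,"rz":0,"fingers":-1}]'
```

```text
time_s: 2.53
ee_pos: [0.5542, -0.0603, 0.0763]
eef_rot: [-3.141, 0.002, -3.109]
ft_force: [-0.4, 0.4, -0.2]
finger_gap: -0.0001
```

```bash
python3 -m handwheel '[{"tx":0,"ty":-0.1,"tz":0.05,"rx":0,"ry":0,"rz":0,"fingers":-1},{"tx":0,"ty":-0.1,"tz":0.1,"rx":0,"ry":0,"rz":0,"fingers":-1},{"tx":0,"ty":-0.1,"tz":0.1,"rx":0,"ry":0,"rz":0,"fingers":-1},{"tx":0,"ty":-0.1,"tz":0.1,"rx":0,"ry":0,"rz":0,"fingers":-1}]'
```

```text
time_s: 2.87
ee_pos: [0.5537, -0.0628, 0.0731]
eef_rot: [-3.141, 0.0, -3.109]
ft_force: [-1.4, -0.2, -0.4]
finger_gap: -0.0001
```

```bash
python3 -m handwheel '[{"tx":0,"ty":0,"tz":0.05,"rx":0,"ry":0,"rz":0,"fingers":-1},{"tx":0,"ty":0,"tz":0.1,"rx":0,"ry":0,"rz":0,"fingers":-1},{"tx":0,"ty":0,"tz":0.1,"rx":0,"ry":0,"rz":0,"fingers":-1},{"tx":0,"ty":0,"tz":0.1,"rx":0,"ry":0,"rz":0,"fingers":-1}]'; python3 - <<'E'
from h import *
import cv2
a=ctrl.capture("side");b=ctrl.capture("wrist")
cv2.imwrite("pics/p1.png",np.hstack([cv2.resize(a[145:225,240:340],(400,320),interpolation=2),cv2.resize(b[60:300,80:320],(320,320),interpolation=2)]))
print(ctrl.sense()['ft_force'])
E
```

```text
time_s: 3.2
ee_pos: [0.5535, -0.0626, 0.0702]
eef_rot: [3.141, -0.0, -3.109]
ft_force: [-0.5, 0.3, 0.6]
finger_gap: 0.0003
[ 0.09341961 -0.50296491 -0.12140279]
```

View pics/p1.png

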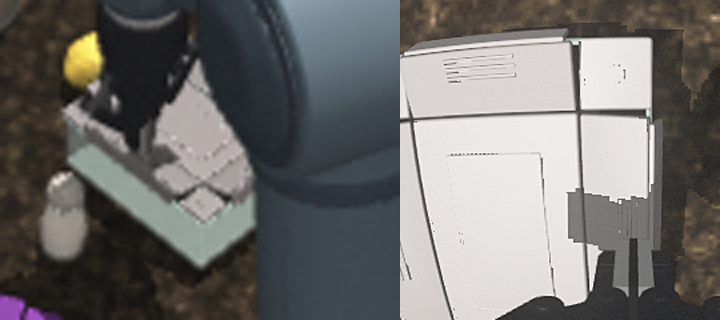

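Not clearly shut and no force yet; press on in small steps.

```bash
python3 -m handwheel '[{"tx":0,"ty":0,"tz":0.05,"rx":0,"ry":0,"rz":0,"fingers":-1},{"tx":0,"ty":0,"tz":0.08,"rx":0,"ry":0,"rz":0,"fingers":-1},{"tx":0,"ty":0,"tz":0.08,"rx":0,"ry":0,"rz":0,"fingers":-1}]';  python3 -m handwheel '[{"tx":0,"ty":0,"tz":0.05,"rx":0,"ry":0,"rz":0,"fingers":-1},{"tx":0,"ty":0,"tz":0.08,"rx":0,"ry":0,"rz":0,"fingers":-1},{"tx":0,"ty":0,"tz":0.08,"rx":0,"ry":0,"rz":0,"fingers":-1}]'
```

```text
time_s: 3.55
ee_pos: [0.5535, -0.0626, 0.0682]
eef_rot: [3.141, -0.0, -3.109]
ft_force: [-0.8, 0.0, -0.6]
finger_gap: 0.0
time_s: 3.8
ee_pos: [0.5535, -0.0626, 0.0662]
eef_rot: [3.141, -0.0, -3.109]
ft_force: [-0.5, 0.2, 0.2]
finger_gap: 0.0003
```

```bash
cat >>h.py <<'E'
def wproj(e,P):
    c=ctrl.get_calibration("wrist");X=np.array(c['hand_eye']);f=192/np.tan(np.radians(c['vertical_fov']/2))
    Rw=R.from_euler('xyz',e['eef_rot']).as_matrix()
    p=((np.atleast_2d(P)-e['ee_pos'])@Rw-X[:3,3])@X[:3,:3]
    v=p*[1,-1,-1];h=np.hypot(v[:,0],v[:,1]);k=f*np.arctan2(h,v[:,2])/h
    return np.c_[c['cx']+k*v[:,0],c['cy']+k*v[:,1]]
E
python3 - <<'E'
from h import *
import cv2
e=ctrl.sense();b=ctrl.capture("wrist");a=ctrl.capture("scene")
t=np.array(e['ee_pos']);print(wproj(e,t),proj("scene",t),proj("side",t))
w=cv2.resize(b[150:310,190:330],(525,600),interpolation=2)
u=(wproj(e,t)[0]-[190,150])*3.75;cv2.drawMarker(w,tuple(int(x) for x in u),(0,0,255),0,14)
s=cv2.resize(a[145:195,225:296],(275,194),interpolation=2)
s=cv2.copyMakeBorder(s,0,406,0,0,0)
cv2.imwrite("pics/p2.png",np.hstack([w,s]))
E
```

```text
[[256.49129805 232.57912673]] [[256.95303942 175.58823263]] [[273.66785749 186.57138454]]
```

View pics/p2.png

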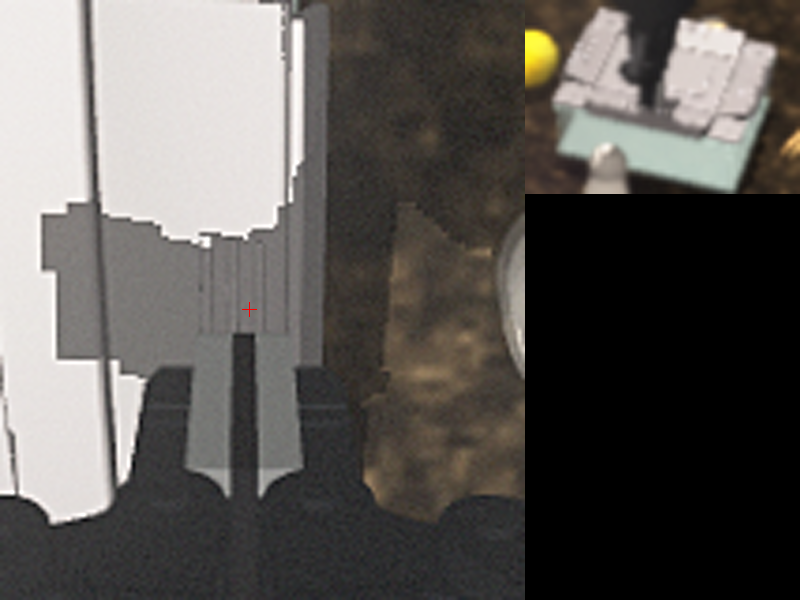

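The fingertips are centred over the ribbed pad of the left section, about 7 mm inside its edge, but not touching yet; the descent can go on with force checks.

```bash
python3 -m handwheel '[{"tx":0,"ty":0,"tz":0.05,"rx":0,"ry":0,"rz":0,"fingers":-1},{"tx":0,"ty":0,"tz":0.08,"rx":0,"ry":0,"rz":0,"fingers":-1},{"tx":0,"ty":0,"tz":0.08,"rx":0,"ry":0,"rz":0,"fingers":-1}]';  python3 -m handwheel '[{"tx":0,"ty":0,"tz":0.05,"rx":0,"ry":0,"rz":0,"fingers":-1},{"tx":0,"ty":0,"tz":0.08,"rx":0,"ry":0,"rz":0,"fingers":-1},{"tx":0,"ty":0,"tz":0.08,"rx":0,"ry":0,"rz":0,"fingers":-1}]'
```

```text
time_s: 4.15
ee_pos: [0.5534, -0.0626, 0.0642]
eef_rot: [3.141, -0.0, -3.109]
ft_force: [-0.0, 0.7, -0.7]
finger_gap: -0.0
time_s: 4.4
ee_pos: [0.5535, -0.0626, 0.0622]
eef_rot: [3.141, -0.0, -3.109]
ft_force: [-0.2, -0.2, -0.2]
finger_gap: -0.0
```

```bash
python3 - <<'E'
from h import *
# is ee_pos consistent with the zero-force? also: free box height from both cameras' top corners
S=lambda u,v:(210+u/7.5,135+v/7.5)
D=lambda u,v:(240+u/7.5,145+v/7.5)
def tri(s,d):
    r=least_squares(lambda p:np.r_[proj("scene",p)[0]-s,proj("side",p)[0]-d],[.55,-.12,.05]);return r.x.round(4),np.abs(r.fun).max().round(2)
for s,d in((S(165,270),D(118,208)),(S(260,90),D(320,66)),(S(600,165),D(588,262)),(S(523,348),D(382,418)),(S(520,450),D(378,503))):print(tri(s,d))
E
```

```text
(array([ 0.6508, -0.0623,  0.059 ]), np.float64(0.37))
(array([ 0.6518, -0.1982,  0.0669]), np.float64(0.4))
(array([ 0.4711, -0.2052,  0.0643]), np.float64(0.11))
(array([ 0.4679, -0.0656,  0.0628]), np.float64(0.13))
(array([ 0.4667, -0.066 , -0.0036]), np.float64(0.58))
```

```bash
for i in 1; do python3 -m handwheel '[{"tx":0,"ty":0,"tz":0.05,"rx":0,"ry":0,"rz":0,"fingers":-1},{"tx":0,"ty":0,"tz":0.08,"rx":0,"ry":0,"rz":0,"fingers":-1},{"tx":0,"ty":0,"tz":0.08,"rx":0,"ry":0,"rz":0,"fingers":-1}]'; done; python3 - <<'E'
from h import *
import cv2
e=ctrl.sense();print(np.round(e['joint_torque'],1),e['ft_force'])
b=ctrl.capture("wrist");a=ctrl.capture("side")
w=cv2.resize(b[80:310,180:330],(391,600),interpolation=2)
s=cv2.resize(a[160:210,250:300],(400,400),interpolation=2)
s=cv2.copyMakeBorder(s,0,200,0,0,0)
cv2.imwrite("pics/p3.png",np.hstack([w,s]))
E
```

```text
time_s: 4.65
ee_pos: [0.5537, -0.0626, 0.0604]
eef_rot: [3.141, 0.0, -3.109]
ft_force: [0.3, 0.5, -0.2]
finger_gap: 0.0003
[ -0.3 -36.3 -27.2  -0.1  -0.   -0. ] [ 0.25599485  0.49304395 -0.23100489]
```

View pics/p3.png

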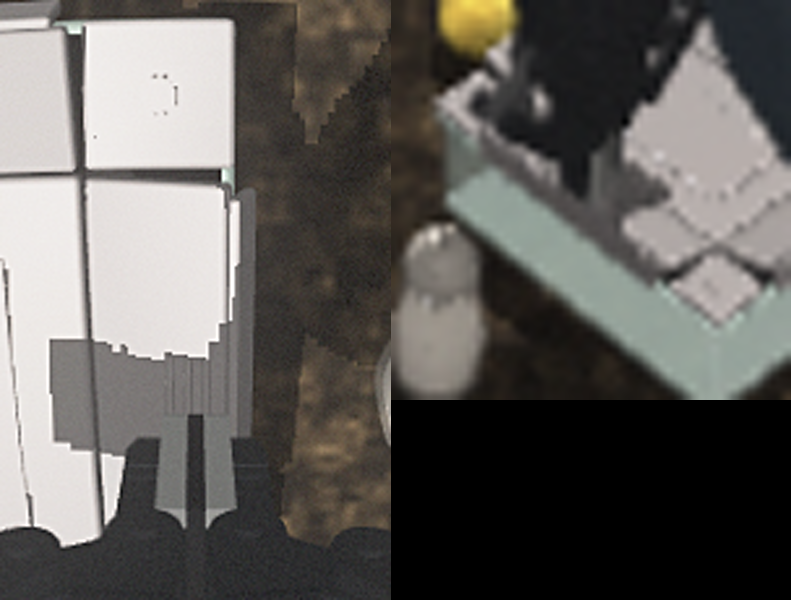

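```bash
python3 - <<'E'
from h import *
# wrist shot w1: ee (approx yaw -3.109)
e=dict(ee_pos=np.array([.5553,-.0685,.1601]),eef_rot=[-3.14,.001,-3.113])
P=np.array([[-.0595,-.0395,0],[-.0595,.0395,0],[.0595,-.0395,0],[.0595,.0395,0],[-.0895,.0695,0],[-.0895,-.0695,0]])
m=np.array([[219,190],[353,187],[238,373],[357,374],[405,135],[170,148]])/1.5
def W(q):return R.from_euler('z',q[2]).apply(P)+[q[0],q[1],q[3]]
r=least_squares(lambda q:(wproj(e,W(q))-m).ravel(),[.556,-.126,.035,.072]);print(r.x.round(4),r.fun.round(1))
r=least_squares(lambda q:(wproj(e,W(q[:4])) +[0,q[4]]-m).ravel(),[.556,-.126,.035,.072,0]);print(r.x.round(4),r.fun.round(1))
E
```

```text
[ 0.5599 -0.1259  0.0314  0.0727] [-0.2  1.4 -0.8  0.2  0.8 -0.4 -0.4  0.6  0.3 -0.7  0.5 -1.2]
[ 0.5584 -0.126   0.0315  0.0722  1.704 ] [-0.1  1.4 -0.8  0.1  0.7 -0.3 -0.4  0.7  0.2 -0.7  0.7 -1.1]
```

```bash
python3 -m handwheel '[{"tx":0,"ty":0,"tz":0.06,"rx":0,"ry":0,"rz":0,"fingers":-1},{"tx":0,"ty":0,"tz":0.12,"rx":0,"ry":0,"rz":0,"fingers":-1},{"tx":0,"ty":0,"tz":0.12,"rx":0,"ry":0,"rz":0,"fingers":-1}]';  python3 -m handwheel '[{"tx":0,"ty":0,"tz":0.06,"rx":0,"ry":0,"rz":0,"fingers":-1},{"tx":0,"ty":0,"tz":0.12,"rx":0,"ry":0,"rz":0,"fingers":-1},{"tx":0,"ty":0,"tz":0.12,"rx":0,"ry":0,"rz":0,"fingers":-1}]'
```

```text
time_s: 5.0
ee_pos: [0.5539, -0.0623, 0.0584]
eef_rot: [3.141, -0.0, -3.109]
ft_force: [-4.2, 2.4, 7.6]
finger_gap: -0.0002
time_s: 5.25
ee_pos: [0.5545, -0.0624, 0.0556]
eef_rot: [3.141, 0.002, -3.109]
ft_force: [-0.8, 2.5, 7.1]
finger_gap: 0.0002
```

Contact at last (7 N): the real tips sit about 20 mm behind the reported TCP. Go on to about 0.052.

```bash
python3 -m handwheel '[{"tx":0,"ty":0,"tz":0.06,"rx":0,"ry":0,"rz":0,"fingers":-1},{"tx":0,"ty":0,"tz":0.12,"rx":0,"ry":0,"rz":0,"fingers":-1},{"tx":0,"ty":0,"tz":0.12,"rx":0,"ry":0,"rz":0,"fingers":-1}]'
```

```text
time_s: 5.5
ee_pos: [0.5535, -0.0627, 0.0511]
eef_rot: [-3.141, -0.0, -3.109]
ft_force: [-0.8, 0.3, -0.5]
finger_gap: -0.0002
```

```bash
python3 -m handwheel '[{"tx":0,"ty":0,"tz":0.03,"rx":0,"ry":0,"rz":0,"fingers":-1},{"tx":0,"ty":0,"tz":0.06,"rx":0,"ry":0,"rz":0,"fingers":-1},{"tx":0,"ty":0,"tz":0.06,"rx":0,"ry":0,"rz":0,"fingers":-1}]'
```

```text
time_s: 5.75
ee_pos: [0.5535, -0.0627, 0.0509]
eef_rot: [3.141, -0.001, -3.109]
ft_force: [-4.4, 1.5, 8.8]
finger_gap: -0.0004
```

Left clicked (force drop, then hard contact at z = 0.051). Lift, cross to the front section, press to the same height.

```bash
python3 -m handwheel '[{"tx":0,"ty":0,"tz":-1.4,"rx":0,"ry":0,"rz":0,"fingers":-1},{"tx":0,"ty":0,"tz":-1.4,"rx":0,"ry":0,"rz":0,"fingers":-1},{"tx":1.2,"ty":-1,"tz":-1.4,"rx":0,"ry":0,"rz":0,"fingers":-1},{"tx":2.4,"ty":-2,"tz":-1.4,"rx":0,"ry":0,"rz":0,"fingers":-1},{"tx":3.15,"ty":-2.54,"tz":-1.4,"rx":0,"ry":0,"rz":0,"fingers":-1},{"tx":3.15,"ty":-2.54,"tz":-1.4,"rx":0,"ry":0,"rz":0,"fingers":-1},{"tx":3.15,"ty":-2.54,"tz":-1.4,"rx":0,"ry":0,"rz":0,"fingers":-1},{"tx":3.15,"ty":-2.54,"tz":-0.6,"rx":0,"ry":0,"rz":0,"fingers":-1},{"tx":3.15,"ty":-2.54,"tz":-0.45,"rx":0,"ry":0,"rz":0,"fingers":-1},{"tx":3.15,"ty":-2.54,"tz":-0.35,"rx":0,"ry":0,"rz":0,"fingers":-1},{"tx":3.15,"ty":-2.54,"tz":-0.3,"rx":0,"ry":0,"rz":0,"fingers":-1},{"tx":3.15,"ty":-2.54,"tz":-0.25,"rx":0,"ry":0,"rz":0,"fingers":-1}]'; python3 -m handwheel '[{"tx":0,"ty":0,"tz":0.06,"rx":0,"ry":0,"rz":0,"fingers":-1},{"tx":0,"ty":0,"tz":0.12,"rx":0,"ry":0,"rz":0,"fingers":-1},{"tx":0,"ty":0,"tz":0.17,"rx":0,"ry":0,"rz":0,"fingers":-1},{"tx":0,"ty":0,"tz":0.17,"rx":0,"ry":0,"rz":0,"fingers":-1}]';python3 -m handwheel '[{"tx":0,"ty":0,"tz":0.04,"rx":0,"ry":0,"rz":0,"fingers":-1},{"tx":0,"ty":0,"tz":0.08,"rx":0,"ry":0,"rz":0,"fingers":-1},{"tx":0,"ty":0,"tz":0.08,"rx":0,"ry":0,"rz":0,"fingers":-1}]'
```

```text
time_s: 6.75
ee_pos: [0.4771, -0.1283, 0.0571]
eef_rot: [3.141, -0.002, -3.108]
ft_force: [-7.2, 0.5, 10.7]
finger_gap: 0.0
time_s: 7.08
ee_pos: [0.4775, -0.1283, 0.052]
eef_rot: [3.142, 0.0, -3.108]
ft_force: [0.1, -0.0, -0.3]
finger_gap: 0.0001
time_s: 7.33
ee_pos: [0.4775, -0.1284, 0.0509]
eef_rot: [3.141, -0.0, -3.109]
ft_force: [-3.1, 2.0, 8.4]
finger_gap: 0.0002
```

Front clicked likewise. Right next.

```bash
python3 -m handwheel '[{"tx":0,"ty":0,"tz":-1.4,"rx":0,"ry":0,"rz":0,"fingers":-1},{"tx":0,"ty":0,"tz":-1.4,"rx":0,"ry":0,"rz":0,"fingers":-1},{"tx":-1.2,"ty":-1,"tz":-1.4,"rx":0,"ry":0,"rz":0,"fingers":-1},{"tx":-2.4,"ty":-2,"tz":-1.4,"rx":0,"ry":0,"rz":0,"fingers":-1},{"tx":-3.18,"ty":-2.43,"tz":-1.4,"rx":0,"ry":0,"rz":0,"fingers":-1},{"tx":-3.18,"ty":-2.43,"tz":-1.4,"rx":0,"ry":0,"rz":0,"fingers":-1},{"tx":-3.18,"ty":-2.43,"tz":-1.4,"rx":0,"ry":0,"rz":0,"fingers":-1},{"tx":-3.18,"ty":-2.43,"tz":-0.6,"rx":0,"ry":0,"rz":0,"fingers":-1},{"tx":-3.18,"ty":-2.43,"tz":-0.45,"rx":0,"ry":0,"rz":0,"fingers":-1},{"tx":-3.18,"ty":-2.43,"tz":-0.35,"rx":0,"ry":0,"rz":0,"fingers":-1},{"tx":-3.18,"ty":-2.43,"tz":-0.3,"rx":0,"ry":0,"rz":0,"fingers":-1},{"tx":-3.18,"ty":-2.43,"tz":-0.25,"rx":0,"ry":0,"rz":0,"fingers":-1}]'; python3 -m handwheel '[{"tx":0,"ty":0,"tz":0.06,"rx":0,"ry":0,"rz":0,"fingers":-1},{"tx":0,"ty":0,"tz":0.12,"rx":0,"ry":0,"rz":0,"fingers":-1},{"tx":0,"ty":0,"tz":0.17,"rx":0,"ry":0,"rz":0,"fingers":-1},{"tx":0,"ty":0,"tz":0.17,"rx":0,"ry":0,"rz":0,"fingers":-1}]';python3 -m handwheel '[{"tx":0,"ty":0,"tz":0.04,"rx":0,"ry":0,"rz":0,"fingers":-1},{"tx":0,"ty":0,"tz":0.08,"rx":0,"ry":0,"rz":0,"fingers":-1},{"tx":0,"ty":0,"tz":0.08,"rx":0,"ry":0,"rz":0,"fingers":-1}]'
```

```text
time_s: 8.33
ee_pos: [0.5568, -0.186, 0.0572]
eef_rot: [3.14, -0.004, -3.108]
ft_force: [-9.1, 2.4, 15.8]
finger_gap: -0.0
time_s: 8.67
ee_pos: [0.5578, -0.1863, 0.0521]
eef_rot: [3.141, -0.0, -3.109]
ft_force: [-0.6, 0.4, -0.1]
finger_gap: 0.0003
time_s: 8.92
ee_pos: [0.5582, -0.1864, 0.0509]
eef_rot: [3.141, -0.001, -3.109]
ft_force: [-4.8, 2.4, 7.6]
finger_gap: -0.0001
```

```bash
python3 -m handwheel '[{"tx":0,"ty":0,"tz":-1.4,"rx":0,"ry":0,"rz":0,"fingers":-1},{"tx":0,"ty":0,"tz":-1.4,"rx":0,"ry":0,"rz":0,"fingers":-1},{"tx":-1.2,"ty":1,"tz":-1.4,"rx":0,"ry":0,"rz":0,"fingers":-1},{"tx":-2.4,"ty":2,"tz":-1.4,"rx":0,"ry":0,"rz":0,"fingers":-1},{"tx":-3.24,"ty":2.42,"tz":-1.4,"rx":0,"ry":0,"rz":0,"fingers":-1},{"tx":-3.24,"ty":2.42,"tz":-1.4,"rx":0,"ry":0,"rz":0,"fingers":-1},{"tx":-3.24,"ty":2.42,"tz":-1.4,"rx":0,"ry":0,"rz":0,"fingers":-1},{"tx":-3.24,"ty":2.42,"tz":-0.6,"rx":0,"ry":0,"rz":0,"fingers":-1},{"tx":-3.24,"ty":2.42,"tz":-0.45,"rx":0,"ry":0,"rz":0,"fingers":-1},{"tx":-3.24,"ty":2.42,"tz":-0.35,"rx":0,"ry":0,"rz":0,"fingers":-1},{"tx":-3.24,"ty":2.42,"tz":-0.3,"rx":0,"ry":0,"rz":0,"fingers":-1},{"tx":-3.24,"ty":2.42,"tz":-0.25,"rx":0,"ry":0,"rz":0,"fingers":-1}]'; python3 -m handwheel '[{"tx":0,"ty":0,"tz":0.06,"rx":0,"ry":0,"rz":0,"fingers":-1},{"tx":0,"ty":0,"tz":0.12,"rx":0,"ry":0,"rz":0,"fingers":-1},{"tx":0,"ty":0,"tz":0.17,"rx":0,"ry":0,"rz":0,"fingers":-1},{"tx":0,"ty":0,"tz":0.17,"rx":0,"ry":0,"rz":0,"fingers":-1}]';python3 -m handwheel '[{"tx":0,"ty":0,"tz":0.04,"rx":0,"ry":0,"rz":0,"fingers":-1},{"tx":0,"ty":0,"tz":0.08,"rx":0,"ry":0,"rz":0,"fingers":-1},{"tx":0,"ty":0,"tz":0.08,"rx":0,"ry":0,"rz":0,"fingers":-1}]'
```

```text
time_s: 9.92
ee_pos: [0.6357, -0.1238, 0.057]
eef_rot: [3.14, -0.004, -3.11]
ft_force: [-8.0, 3.4, 11.2]
finger_gap: 0.0002
time_s: 10.25
ee_pos: [0.6371, -0.1242, 0.0528]
eef_rot: [3.142, 0.0, -3.11]
ft_force: [-1.1, 1.0, 2.3]
finger_gap: -0.0001
time_s: 10.5
ee_pos: [0.6373, -0.1243, 0.051]
eef_rot: [-3.141, -0.0, -3.109]
ft_force: [-3.5, 0.4, 7.7]
finger_gap: 0.0002
```

All four clicked. Retreat up and aside, then check.

```bash
python3 -m handwheel '[{"tx":0,"ty":0,"tz":-1.5,"rx":0,"ry":0,"rz":0,"fingers":-1},{"tx":0,"ty":0,"tz":-3,"rx":0,"ry":0,"rz":0,"fingers":-1},{"tx":0,"ty":0,"tz":-4.5,"rx":0,"ry":0,"rz":0,"fingers":-1},{"tx":0,"ty":0,"tz":-6,"rx":0,"ry":0,"rz":0,"fingers":-1},{"tx":2,"ty":2,"tz":-6,"rx":0,"ry":0,"rz":0,"fingers":-1},{"tx":4,"ty":4,"tz":-6,"rx":0,"ry":0,"rz":0,"fingers":-1},{"tx":4,"ty":6,"tz":-6,"rx":0,"ry":0,"rz":0,"fingers":-1},{"tx":4,"ty":6,"tz":-6,"rx":0,"ry":0,"rz":0,"fingers":-1},{"tx":4,"ty":6,"tz":-6,"rx":0,"ry":0,"rz":0,"fingers":-1},{"tx":4,"ty":6,"tz":-6,"rx":0,"ry":0,"rz":0,"fingers":-1},{"tx":4,"ty":6,"tz":-6,"rx":0,"ry":0,"rz":0,"fingers":-1}]'; python3 - <<'E'
from h import *
import cv2
a=ctrl.capture("scene");b=ctrl.capture("wrist");s=ctrl.capture("side")
f=lambda i:cv2.resize(i,(400,300),interpolation=2)
cv2.imwrite("pics/f1.png",np.vstack([np.hstack([f(a[135:215,210:310]),f(s[145:225,240:340])]),np.hstack([f(b),f(cv2.imread("pics/scene0.png")[135:215,210:310])])]))
E
```

```text
time_s: 11.42
ee_pos: [0.5323, 0.0233, 0.1999]
eef_rot: [-3.141, 0.0, -3.108]
ft_force: [-0.4, 0.7, 0.2]
finger_gap: 0.0
```

View pics/f1.png

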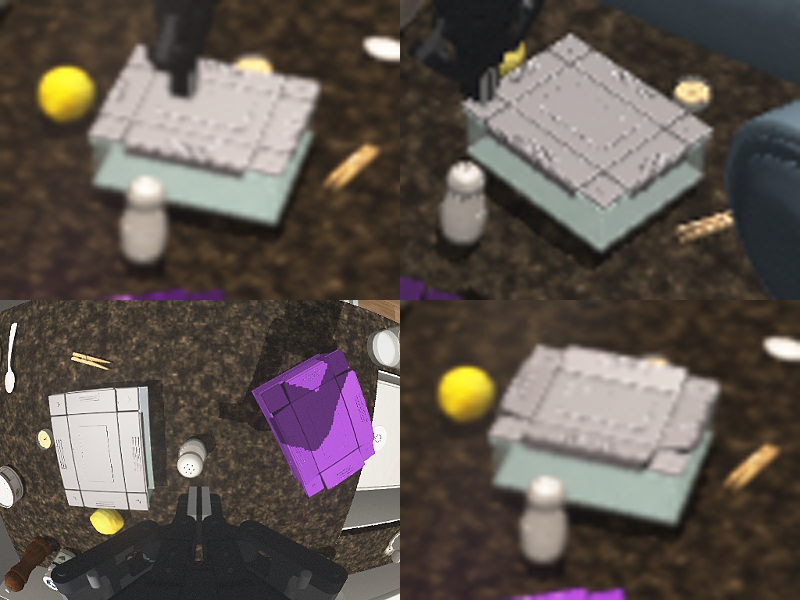

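The side and wrist views show a flat, flush lid outline on all four sides. The box, salt, lemon, tea light and peg are where they were, and the robot is clear of everything. Handing in.

```bash
python3 -c "
from station import ctrl
print(ctrl.job_done())"
```

```text
the job is handed in; nothing more can be done
None
```

I pressed the left, front, right and back sections down with the shut fingertips, and all four clicked shut. Each press met roughly 7–16 N. On left, front and right the force then fell to about zero; on back it fell to 2.3 N. A small further press on each met firm contact at the same reported height, z = 0.051 m.

- **Final check:** the last pictures show the lid flush on all four sides. The box, salt, lemon, tea light and peg look unmoved, though I compared them only by eye. The spoon and tumbler are only partly in view; the arm never came low near either. At handover the arm was clear of everything, at 11.6 s, with no verdict reported.
- **What disagreed:** the real fingertips sit about 20 mm behind the reported tool point. The first descent therefore ran past the expected height without contact, and I lowered in small force-checked steps until it touched. The scene and side cameras also differed from each other by about 5 mm. The wrist camera put the box about 3 mm further in +x than they did.

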